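Unstack the blood-typing kit onto its bench trays

TASK

The blood-typing kit stands on the bench as one stack. Take it apart from the top down, one thing at a time, and set each thing upright and flat on the floor of the shallow tray that has its shape and size: the dropper vial in the small round tray, the steel dish in the larger round tray, the white tube block in the smaller rectangular tray and the slide box in the larger rectangular tray. Set things down without dropping or tipping them, and leave the pump bottle and the capped jar where they stand.

Things in the scene. Friction and masses are not known exactly. Their poses are not given: they have to be found in the camera images.
- vial: small dropper vial, brown glass cylinder 24 mm in diameter and 38 mm high with a white cap 19 mm in diameter on it, 50 mm high in all, about 30 g. Starts upright on top of the stack, standing on the dish. Origin: centre of its underside, z up.
- dish: closed round steel dish, a plain cylinder 40 mm in diameter and 28 mm high, about 70 g. Starts on the tube block, under the vial. Origin: centre of its underside, z up.
- tube_block: white plastic block with 15 dark tube holes drawn on its top (they have no depth), 46 mm along its x, 66 mm along its y, 32 mm high, about 80 g. Starts on the slide box, under the dish, its long side roughly along that of the slide box. Origin: centre of its underside, z up.
- slide_box: closed brown fibreboard box for microscope slides, 62 mm along its x, 100 mm along its y, 34 mm high, about 180 g. Stands on the bench as the bottom of the stack. Origin: centre of its underside, z up.
- vial_tray: fixed shallow open tray of plain steel on the bench: floor 2.5 mm thick, rim 3 mm thick and 6 mm high above the bench. The small round one, for the vial: inside diameter 42 mm, outside 48 mm. Origin: centre of its underside, at bench height.
- dish_tray: fixed shallow open tray of plain steel on the bench: floor 2.5 mm thick, rim 3 mm thick and 6 mm high above the bench. The larger round one, for the dish: inside diameter 58 mm, outside 64 mm. Origin: centre of its underside, at bench height.
- block_tray: fixed shallow open tray of plain steel on the bench: floor 2.5 mm thick, rim 3 mm thick and 6 mm high above the bench. The smaller rectangular one, for the tube block: inside 64 mm along its x and 84 mm along its y (outside 70 by 90 mm), so the block's long side lies along the tray's y. Origin: centre of its underside, at bench height.
- box_tray: fixed shallow open tray of plain steel on the bench: floor 2.5 mm thick, rim 3 mm thick and 6 mm high above the bench. The larger rectangular one, for the slide box: inside 80 mm along its x and 118 mm along its y (outside 86 by 124 mm), so the box's long side lies along the tray's y. Origin: centre of its underside, at bench height.
- pump_bottle: bystander: clear bottle with a white pump head, 60 mm in diameter, 150 mm high, loose on the right of the work. Origin: centre of its underside.
- jar: bystander: squat jar with a grey cap, 54 mm in diameter, 85 mm high, loose on the left of the work. Origin: centre of its underside.
Things that resemble listed ones, but are neither listed nor needed, are in the scene too. Of the things shaped like the slide_box, the brown one is meant.

How it is judged:
On the way, in this order (a step that is already met when the one before it is completed fails the run):
1. the brown dropper vial stands released in its own tray (horizontal distance between vial and vial_tray below 0.012 m and z of vial in the frame of vial_tray between 0.001 and 0.004 m and angle between vial's own z axis and vertical below 0.06 rad and contact force between the fingers and vial below 0.1 N and linear speed of vial below 0.02 m/s), for 0.2 s.
2. the steel dish stands released in its own tray (horizontal distance between dish and dish_tray below 0.012 m and z of dish in the frame of dish_tray between 0.001 and 0.004 m and angle between dish's own z axis and vertical below 0.06 rad and contact force between the fingers and dish below 0.1 N and linear speed of dish below 0.02 m/s), for 0.2 s.
3. the tube block stands released in its own tray (horizontal distance between tube_block and block_tray below 0.014 m and z of tube_block in the frame of block_tray between 0.001 and 0.004 m and angle between tube_block's own z axis and vertical below 0.06 rad and contact force between the fingers and tube_block below 0.1 N and linear speed of tube_block below 0.02 m/s), for 0.2 s.
4. the slide box stands released in its own tray (horizontal distance between slide_box and box_tray below 0.014 m and z of slide_box in the frame of box_tray between 0.001 and 0.004 m and angle between slide_box's own z axis and vertical below 0.06 rad and contact force between the fingers and slide_box below 0.1 N and linear speed of slide_box below 0.02 m/s), for 0.2 s.
At the end, for the whole second after the job is handed in: Each thing stands upright (within 0.06 rad) and flat on the floor of its own tray (underside 1 to 4 mm above the tray's origin), vial and dish within 12 mm, block and box within 14 mm of the tray's centre, released and at rest, placed from the top of the stack down (all of step 1 and all of step 2 and all of step 3 and all of step 4); the robot touches nothing.
It fails at once if a thing of the kit is tipped over (more than 0.5 rad) (angle between any of vial, dish, tube_block, slide_box's own z axis and vertical above 0.5 rad).
It fails at once if a thing of the kit is dropped or thrown (over 0.7 m/s out of the fingers) ((linear speed of vial above 0.7 m/s and contact force between the fingers and vial below 0.1 N) or (linear speed of dish above 0.7 m/s and contact force between the fingers and dish below 0.1 N) or (linear speed of tube_block above 0.7 m/s and contact force between the fingers and tube_block below 0.1 N) or (linear speed of slide_box above 0.7 m/s and contact force between the fingers and slide_box below 0.1 N)).
It fails at once if the pump bottle or the jar is moved by more than 30 mm (distance of any of pump_bottle, jar from where it was at the start of the episode above 0.03 m).
It also fails if it takes over 109 s, if anything falls off the work surface, if the arm or the gripper's body presses on something with over 40 N, if the wrist force passes 120 N, or if a joint passes its speed limit or range.

ROBOT

A 6-joint arm with a two-finger parallel gripper is mounted at the origin on the work surface. World frame = base frame: x ahead of the robot, y to its left, z up, the work surface at z = 0. Lengths are in m, angles in rad, forces in N, time in s.
With the tool pointing down it reaches from about 0.35 to 0.725 m from the base axis. Payload 4.3 kg.
Tool frame: the origin (TCP) lies at the very end of the fingers, on their centre line; the grasp point (between the pads) lies 19 mm behind it; z points along the fingers, y is the direction in which the jaws open and shut (so a half turn about z gives the same grasp; the last joint's range is limited). The gripper opens to 85 mm and grips with 20 to 120 N. Pads are 22 mm wide; open, the fingers measure 114 mm over their backs; the gripper's body (76 mm by 85 mm) begins 54 mm behind the grasp point. The pads swing forward as they close: fully open they stand 13 mm farther back than shut.
Start: joints at [1.049, 0.377, 0.081, 1.274, 0, 1.46], TCP at [0.23, 0.527, 0.231] pointing down, gripper open.
Joint ranges: [-2.72, 2.72], [-0.84, 1.66], [-1.02, 1.22], [-1.77, 2.12], [-1.37, 1.28], [-3.14, 3.14]. Speed limits (rad/s): [2.57, 2.57, 3.14, 3.14, 3.14, 3.14].

INTERFACE

Orientations are given as a rotation vector (axis times angle).
In Python, from plant import * gives the robot as it stands. Calls block until the motion is done:
- goto(position, orientation): joint-space move of the TCP to a pose.
- move_linear(position, velocity=0.15, rot=None, guard=None): straight line of the TCP; rot=None keeps the orientation; velocity is the mean speed in m/s. With guard (N) it stops when the force on the tool has changed by that much, and returns True; else False.
- set_joints(angles): joint-space move.
- grip(opening, grasp_force=None): finger opening in m; grasp_force is the grip in N (None keeps the last); returns when the fingers have stopped.
- pause(seconds).
- inverse_kinematics(position, orientation): joint angles nearest the present ones, or None.
- sense(): the state.
- read_camera(name): name is "side" or "top"; returns a dict with "frame" (480x640x3 uint8, blue, green, red), "vertical_fov" (degrees; the focal length in pixels is half the picture's height over the tangent of half this angle, whatever the lens; pixels are square), "cx", "cy" (the principal point, pixels), "camera_from_world" (4x4, takes a point from world to camera coordinates). Camera axes: x right, y up, looking along -z (the intrinsics and any distortion apply to the point x, -y, -z); pixel columns grow to the right and rows downward; lengths in m; the calibration is good to about 2 mm. A picture is of the moment at which its call begins. There is no depth.
A pose or a line that the arm cannot do raises PlanningError and nothing moves.
- close_job(): hands the job in, once; it reports no verdict.
Trained networks look in the newest picture that a camera, given by its name, has taken for a name from the list of things; names that differ only in an ending like _2 or _b are one class to them, and where a whole thing is asked for, a point or a joint stands for the part that bears it (a point fixed in the world has none). Each returns a list of dicts, best first, with "conf" (0 to 1); they miss things now and then, are a little off and sometimes report something else, mostly with a low value. They report only what shows in the picture. A call takes as long as a camera call. They do not tell look-alikes from the thing itself.
- search_frame(target, camera): "bbox" ([left, top, width, height] in pixels, round what is visible of it).
- silhouettes(target, camera): "pixels" (480x640 bool, what is visible of it) and "bbox" ([left, top, width, height] in pixels, round what is visible of it).
The state is a dict: "time": time; "joint_positions": joint angles; "dq": joint speeds; "joint_efforts": joint torques, N m; "tcp_pos": TCP position; "tcp_rot": TCP orientation; "force": force on the tool from outside, world axes, zero at the start; "ft_torque": the same for the moment, N m; "width": finger opening in m.
Only numpy, scipy, OpenCV 4.12 (cv2) and the standard library are available. Lean on these libraries where they do the work, as an engineer would, in place of code of your own. Each camera call takes 0.05 s, during which the arm holds its last target.

## Working session

There is one attempt and no reset: what is moved stays moved. The work goes in short steps, each a Python script; the robot and the scene stay as the last script left them, time stands still between calls to the robot, and variables do not carry over. Pictures are saved under pics/ and viewed, and the job is handed in when it is done.

```bash
ls -la; mkdir -p pics; python3 - <<'E'
from plant import *
import cv2
for c in("side","top"):
    r=read_camera(c); cv2.imwrite(f"pics/{c}0.png",r["frame"])
    print(c,{k:v for k,v in r.items() if k!="frame"})
s=sense();print(s["time"],s["tcp_pos"],s["tcp_rot"],s["width"])
E
```

```text
total 12
drwxr-xr-x  3 agent agent 4096 Dec  7 06:12 .
drwxr-xr-x 23 root  root  4096 Dec  7 06:12 ..
drwxr-xr-x  2 agent agent 4096 Dec  7 06:12 pics
side {'vertical_fov': 43.431547258230076, 'cx': 317.35018062738817, 'cy': 237.22678531753587, 'camera_from_world': array([[ 9.49611399e-01, -3.13429074e-01,  6.36682129e-04,
        -5.95375929e-01],
       [ 2.15114065e-01,  6.53216302e-01,  7.25971351e-01,
        -1.84493235e-01],
       [-2.27956420e-01, -6.89253711e-01,  6.87724649e-01,
        -1.22015393e+00],
       [ 0.00000000e+00,  0.00000000e+00,  0.00000000e+00,
         1.00000000e+00]])}
top {'vertical_fov': 45.111073382474366, 'cx': 311.03044852656325, 'cy': 245.3403334427826, 'camera_from_world': array([[-0.00524081, -0.99996863, -0.00593976,  0.02236545],
       [ 0.99828254, -0.00557838,  0.05831687, -0.61514939],
       [-0.05834817, -0.00562393,  0.99828045, -1.4994475 ],
       [ 0.        ,  0.        ,  0.        ,  1.        ]])}
0.1 [0.22987858 0.52644641 0.23045659] [-6.42242922e-01 -3.07468478e+00  2.67883988e-03] 0.08517084127188812
```

View pics/side0.png

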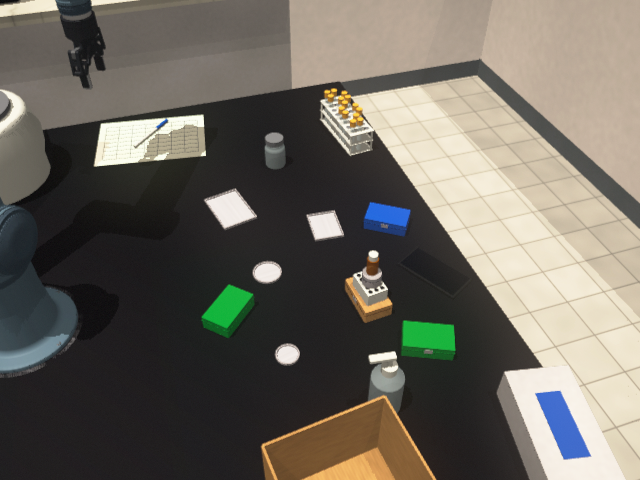

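View pics/top0.png

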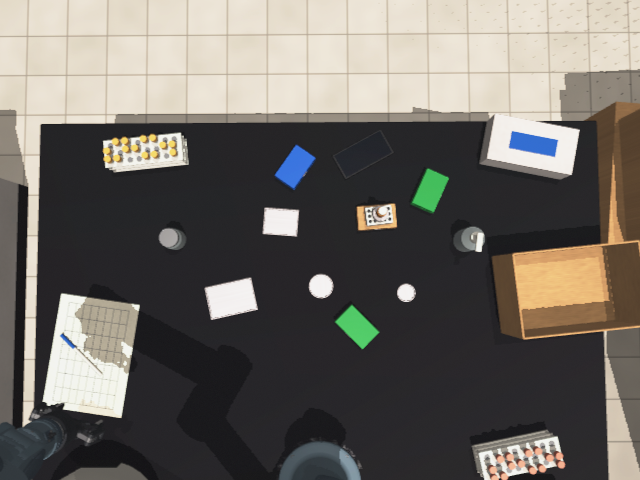

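```bash
cat > h.py <<'E'
import numpy as np, cv2
from scipy.spatial.transform import Rotation as R
from plant import *
def cam(c):
    r=read_camera(c); f=240/np.tan(np.radians(r["vertical_fov"]/2))
    return dict(f=f,cx=r["cx"],cy=r["cy"],T=r["camera_from_world"],im=r["frame"],n=c)
def proj(C,P):
    P=np.atleast_2d(P); q=P@C["T"][:3,:3].T+C["T"][:3,3]
    return np.c_[C["cx"]+C["f"]*q[:,0]/-q[:,2], C["cy"]-C["f"]*q[:,1]/-q[:,2]]
def back(C,uv,z):
    uv=np.atleast_2d(uv).astype(float)
    d=np.c_[(uv[:,0]-C["cx"])/C["f"],-(uv[:,1]-C["cy"])/C["f"],-np.ones(len(uv))]
    Rm=C["T"][:3,:3];o=-Rm.T@C["T"][:3,3]; d=d@Rm
    return (o+d*((z-o[2])/d[:,2])[:,None])[:,:2]
def rect(C,mask,z):
    cs,_=cv2.findContours(mask.astype(np.uint8),cv2.RETR_EXTERNAL,cv2.CHAIN_APPROX_NONE)
    c=max(cs,key=cv2.contourArea)[:,0]
    p=back(C,c,z)
    (x,y),(w,h),a=cv2.minAreaRect((p*1000).astype(np.float32))
    # angle of long side
    if w<h: a+=90
    a=(a+90)%180-90
    return (round(x,1),round(y,1)),(round(max(w,h),1),round(min(w,h),1)),round(a,1)
E
python3 - <<'E'
from h import *
Z=dict(vial_tray=.006,dish_tray=.006,block_tray=.006,box_tray=.006,vial=.144,dish=.094,tube_block=.066,slide_box=.034,pump_bottle=.15,jar=.085)
for c in("top","side"):
    C=cam(c);
    for n,z in Z.items():
        for d in silhouettes(n,c):
            if d["conf"]>.2: print(c,n,round(d["conf"],2),d["bbox"],int(d["pixels"].sum()),rect(C,d["pixels"],z))
    w=C["im"]; 
    u,v=(377,217) if c=="top" else (370,285)
    cv2.imwrite(f"pics/{c}z.png",cv2.resize(w[v-50:v+50,u-60:u+60],(720,600),interpolation=cv2.INTER_CUBIC))
E
```

```text
top vial_tray 0.51 [401.4, 283.5, 14.8, 21.4] 265 ((490.2, -231.5), (44.7, 44.7), -0.8)
top dish_tray 0.63 [308.9, 272.4, 29.1, 25.3] 431 ((509.8, -7.9), (59.6, 59.5), -45.4)
top block_tray 0.86 [264.3, 208.8, 32.0, 24.6] 874 ((679.1, 98.6), (90.2, 70.3), 85.1)
top box_tray 0.77 [206.4, 278.7, 48.5, 40.6] 1561 ((477.0, 230.0), (125.9, 86.9), -78.2)
top box_tray 0.24 [452.3, 228.0, 35.0, 26.0] 644 ((630.5, -398.7), (79.5, 63.6), 89.7)
top dish 0.7 [373.2, 208.9, 5.2, 13.0] 19 ((691.3, -142.2), (25.3, 6.7), -6.4)
top dish 0.23 [376.2, 207.5, 14.5, 9.7] 96 ((693.4, -156.8), (25.2, 25.0), -0.7)
top tube_block 0.84 [366.7, 209.0, 25.7, 14.7] 284 ((687.3, -154.5), (70.3, 47.5), -87.3)
top slide_box 0.82 [278.2, 144.0, 36.6, 42.5] 955 ((820.4, 59.6), (103.8, 67.1), -35.6)
top slide_box 0.8 [357.1, 204.0, 40.8, 27.3] 506 ((686.1, -152.7), (105.0, 66.5), -86.2)
top slide_box 0.78 [410.7, 170.2, 39.8, 40.6] 1025 ((754.3, -291.7), (107.6, 69.1), -23.4)
top slide_box 0.68 [334.3, 303.6, 43.6, 45.6] 960 ((404.3, -97.1), (101.6, 61.8), 44.7)
top slide_box 0.64 [377.3, 205.7, 10.2, 11.3] 80 ((701.6
[... 1008 characters left out ...]
x 0.96 [347.6, 276.9, 46.1, 48.5] 780 ((681.9, -165.7), (119.1, 72.9), -85.6)
side slide_box 0.79 [401.5, 325.0, 55.1, 35.2] 1845 ((748.4, -305.0), (101.7, 87.3), -26.1)
side slide_box 0.71 [367.1, 204.0, 43.4, 33.6] 1185 ((813.0, 45.1), (102.8, 98.5), -35.4)
side slide_box 0.68 [203.0, 287.3, 50.3, 48.3] 1684 ((402.4, -111.6), (118.6, 77.4), 44.8)
side slide_box 0.54 [264.0, 131.9, 20.1, 38.0] 653 ((636.4, 390.7), (165.7, 52.9), 75.3)
side pump_bottle 0.83 [367.7, 348.8, 38.4, 66.0] 1455 ((601.1, -428.7), (109.0, 55.7), 65.7)
side jar 0.64 [268.9, 131.0, 17.1, 37.8] 630 ((620.9, 320.3), (156.9, 47.5), 75.3)
side jar 0.31 [347.2, 275.1, 46.6, 49.9] 865 ((662.0, -204.2), (117.4, 71.4), -85.9)
```

View pics/topz.png

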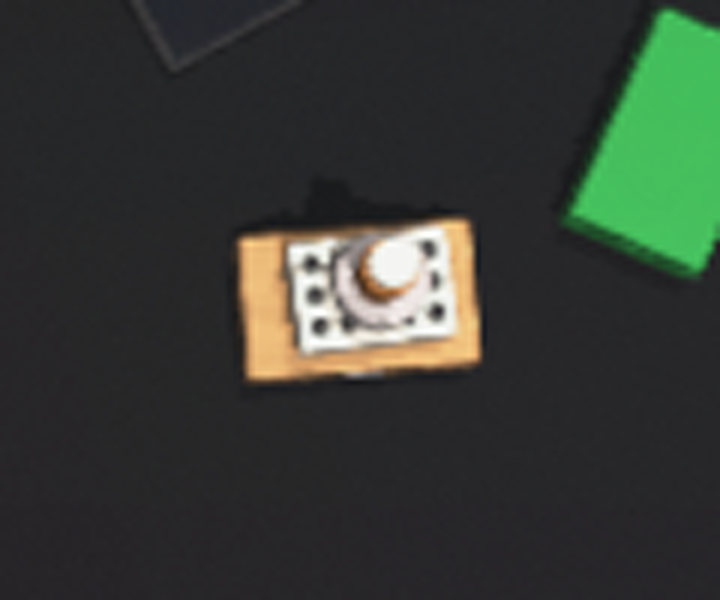

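View pics/sidez.png

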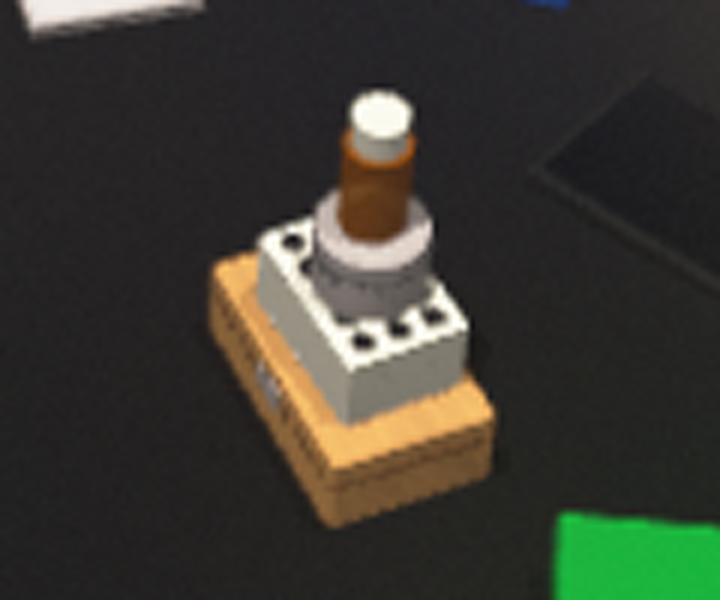

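```bash
python3 - <<'E'
from h import *
A=cam("top");B=cam("side")
t=lambda p:np.array(p,float)/6+[317,167]-.5+.083
s=lambda p:np.array(p,float)/6+[310,235]-.5+.083
for n,z,a,b in(("cap",.144,(395,262),(381,113)),("dish",.094,(386,281),(373,230))):
    print(n,back(A,t(a),z),back(B,s(b),z))
for n,z,C,q in(("block",.066,A,t([(288,243),(447,228),(457,330),(300,353)])),("box",.034,A,t([(238,238),(470,220),(482,362),(247,380)])),
  ("blockS",.066,B,s([(258,240),(467,323),(350,368)])),("boxS",.034,B,s([(210,268),(494,410),(332,470)]))):
    p=back(C,q,z); c=p.mean(0) if len(p)==4 else (p[0]+p[1])/2
    e=(p[1]-p[0]) if len(p)==4 else p[2]-p[0]
    print(n,p.round(4).tolist(),c,np.degrees(np.arctan2(e[1],e[0])))
def T(ph): return (R.from_euler('z',ph,degrees=True)*R.from_euler('x',180,degrees=True)).as_rotvec()
for ph in(0,45,90,-90,95,-85,180):
  for p in((.687,-.157,.105),(.687,-.155,.16),(.687,-.155,.25),(.687,-.155,.004),(.49,-.232,.01),(.477,.229,.01),(.678,.0975,.2)):
    q=inverse_kinematics(np.array(p),T(ph)); print(ph,p,None if q is None else np.round(q,2))
E
```

```text
cap [[ 0.69180637 -0.15448527]] [[ 0.690526   -0.15324101]]
dish [[ 0.68981163 -0.15657748]] [[ 0.68914137 -0.15810506]]
block [[0.7095, -0.1184], [0.7155, -0.186], [0.6719, -0.1897], [0.6625, -0.123]] [ 0.68983662 -0.15426926] -84.92307764887316
box [[0.7158, -0.0995], [0.723, -0.2003], [0.6611, -0.2047], [0.6538, -0.1028]] [ 0.68843111 -0.15183552] -85.88111390069618
blockS [[0.6615, -0.1263], [0.7146, -0.1837], [0.67, -0.1899]] [ 0.68803025 -0.15500236] -82.42199144468292
boxS [[0.6525, -0.1061], [0.7214, -0.1974], [0.6597, -0.2045]] [ 0.68696663 -0.15172435] -85.81350896251789
0 (0.687, -0.157, 0.105) [-0.31  0.7   0.29  1.16  0.    2.83]
0 (0.687, -0.155, 0.16) [-0.31  0.68  0.39  1.29  0.    2.83]
0 (0.687, -0.155, 0.25) [-0.31  0.68  0.63  1.52  0.    2.83]
0 (0.687, -0.155, 0.004) [-0.31  0.77  0.15  0.95  0.    2.83]
0 (0.49, -0.232, 0.01) [-0.56  0.48 -0.37  0.72  0.    2.58]
0 (0.477, 0.229, 0.01) [ 0.33  0.46 -0.41  0.7   0.   -2.81]
0 (0.678, 0.0975, 0.2) [ 0.05  0.63  0.4   1.35  0.   -3.09]
45 (0.687, -0.157, 0.105) [-0.31  0.7   0.29  1.16  0.    2.04]
45 (0.687, -0.1
[... 1857 characters left out ...]
1.97]
-85 (0.687, -0.155, 0.004) [-0.31  0.77  0.15  0.95  0.   -1.97]
-85 (0.49, -0.232, 0.01) [-0.56  0.48 -0.37  0.72  0.   -2.22]
-85 (0.477, 0.229, 0.01) [ 0.33  0.46 -0.41  0.7   0.   -1.33]
-85 (0.678, 0.0975, 0.2) [ 0.05  0.63  0.4   1.35  0.   -1.61]
180 (0.687, -0.157, 0.105) [-0.31  0.7   0.29  1.16  0.   -0.31]
180 (0.687, -0.155, 0.16) [-0.31  0.68  0.39  1.29  0.   -0.31]
180 (0.687, -0.155, 0.25) [-0.31  0.68  0.63  1.52  0.   -0.31]
180 (0.687, -0.155, 0.004) [-0.31  0.77  0.15  0.95  0.   -0.31]
180 (0.49, -0.232, 0.01) [-0.56  0.48 -0.37  0.72  0.   -0.56]
180 (0.477, 0.229, 0.01) [ 0.33  0.46 -0.41  0.7   0.    0.33]
180 (0.678, 0.0975, 0.2) [0.05 0.63 0.4  1.35 0.   0.05]
```

```bash
cat >> h.py <<'E'
def T(ph): return (R.from_euler('z',ph,degrees=True)*R.from_euler('x',180,degrees=True)).as_rotvec()
def pick(x,y,phi,ztcp,zup,wopen,force,first=None):
    goto(np.array([x,y,zup]),T(phi)); grip(wopen)
    print("desc guard",move_linear(np.array([x,y,ztcp]),velocity=.1,guard=15))
    grip(0.0,force); s=sense(); print("w",s["width"],"t",s["time"],s["tcp_pos"])
    move_linear(np.array([x,y,ztcp+.03]),velocity=.06)
    move_linear(np.array([x,y,zup]),velocity=.2)
    print("lift w",sense()["width"],sense()["force"])
def place(x,y,phi,zt,zup,wrel):
    goto(np.array([x,y,zup]),T(phi))
    move_linear(np.array([x,y,zt+.02]),velocity=.15)
    move_linear(np.array([x,y,zt+.004]),velocity=.05)
    pause(.2)
    g=move_linear(np.array([x,y,zt-.003]),velocity=.015,guard=3)
    s=sense();print("touch",g,s["tcp_pos"],"exp z",zt)
    grip(wrel); pause(.2)
    move_linear(np.array([x,y,zt+.06]),velocity=.1)
    move_linear(np.array([x,y,zup]),velocity=.25)
    print("t",sense()["time"])
def look(tag):
    A=cam("top");B=cam("side")
    cv2.imwrite(f"pics/{tag}t.png",A["im"]);cv2.imwrite(f"pics/{tag}s.png",B["im"])
    return A,B
E
python3 - <<'E'
from h import *
pick(.691,-.154,94,.103,.22,.06,25)
look("a")
E
```

```text
desc guard False
w 0.023087176906118636 t 6.2917 [ 0.69140491 -0.1541435   0.10360215]
lift w 0.02309782876314742 [ 0.18223604 -0.05105169 -0.14968104]
```

View pics/as.png

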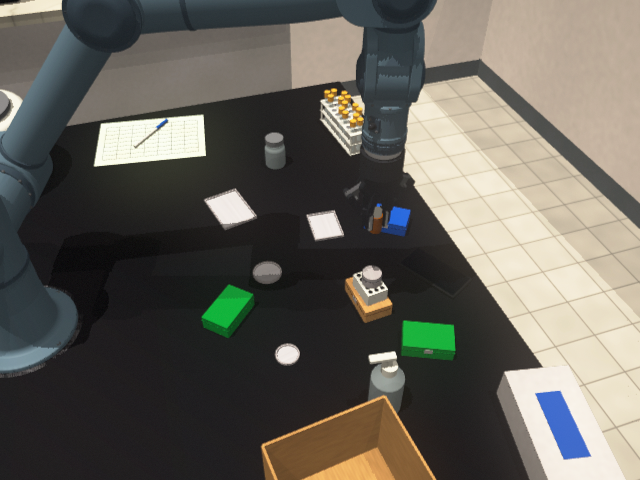

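The vial is held upright between the fingers at (377,220). The rest of the stack stands undisturbed at (370,290). I'll place the vial now.

```bash
python3 - <<'E'
from h import *
place(.490,-.232,94,.0025+.0093,.20,.05)
goto(np.array([.48,.05,.25]),T(94))
A,B=look("b")
for n,z in(("vial",.0525),("dish",.094),("tube_block",.066),("slide_box",.034),("vial_tray",.006)):
  for C in(A,B):
    for d in silhouettes(n,C["n"])[:3]: print(C["n"],n,round(d["conf"],2),np.round(d["bbox"]),rect(C,d["pixels"],z))
for C,(u,v),k in((A,(377,217),"t"),(B,(370,285),"s")):
    cv2.imwrite(f"pics/bz{k}.png",cv2.resize(C["im"][v-50:v+50,u-60:u+60],(720,600),interpolation=cv2.INTER_CUBIC))
E
```

```text
touch True [ 0.49030748 -0.23220351  0.01203546] exp z 0.0118
t 12.8
side vial 0.72 [282. 338.  14.  25.] ((484.8, -250.6), (54.8, 22.4), 74.2)
side vial 0.68 [352. 273.  36.  32.] ((687.7, -157.4), (90.0, 62.7), -83.8)
side vial 0.59 [203. 188.  54.  42.] ((469.7, 174.1), (128.7, 85.3), -78.8)
top dish 0.69 [372. 209.  16.  12.] ((689.6, -155.5), (37.5, 32.7), 89.7)
side dish 0.59 [364. 264.  20.  24.] ((684.9, -167.8), (60.2, 38.0), 68.7)
top tube_block 0.59 [367. 204.  25.  24.] ((687.4, -153.7), (69.3, 51.7), -87.0)
side tube_block 0.67 [354. 273.  32.  33.] ((682.0, -167.9), (87.7, 60.2), -83.0)
top slide_box 0.71 [358. 207.  41.  21.] ((686.5, -150.9), (103.7, 61.9), -88.6)
top slide_box 0.7 [411. 170.  39.  41.] ((756.2, -291.2), (106.8, 66.5), -25.5)
top slide_box 0.65 [373. 208.  18.  14.] ((696.4, -162.5), (39.3, 39.1), -0.7)
side slide_box 0.95 [202. 285.  48.  54.] ((401.7, -111.9), (118.1, 77.3), 44.6)
side slide_box 0.8 [346. 276.  46.  51.] ((682.1, -165.0), (122.3, 73.1), -86.7)
side slide_box 0.72 [402. 324.  52.  36.] ((749.7, -305.4), (99.5, 82.7), -24.9)
top vial_tray 0.69 [398. 285.  15.  19.] ((489.0, -228.9), (42.1, 39.5), -0.8)
side vial_tray 0.51 [270. 344.  35.  23.] ((487.3, -236.4), (50.4, 45.5), -13.9)
```

View pics/bs.png

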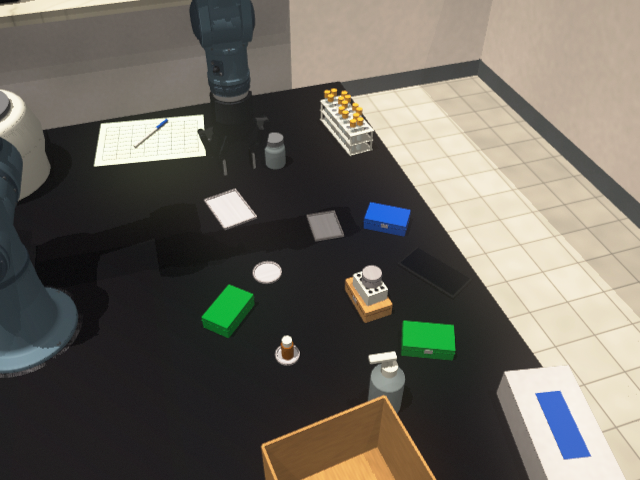

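View pics/bzt.png

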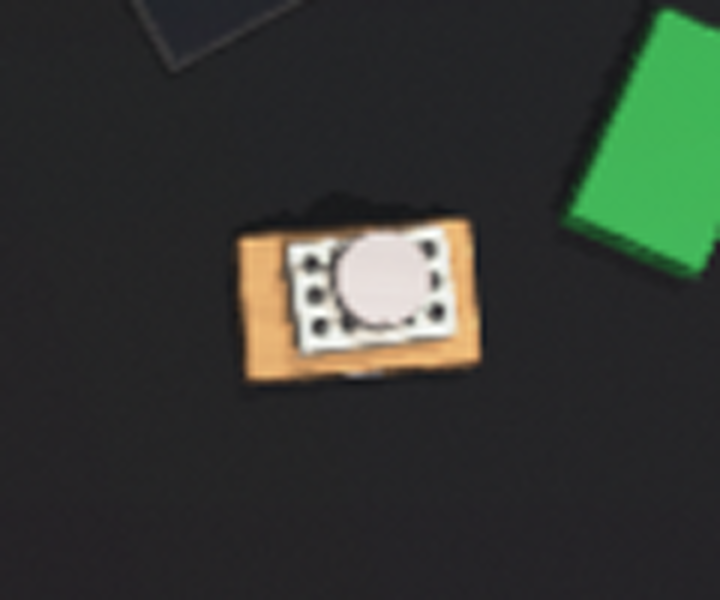

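View pics/bzs.png

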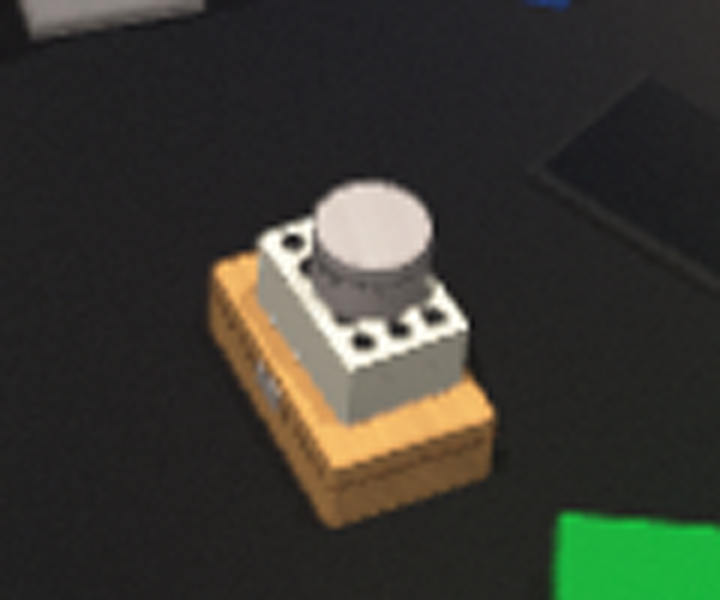

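The vial stands upright in the small round tray at (287,350), and the stack hasn't moved. The dish top shows at about (381,214) in the top view. Next is the dish.

```bash
python3 - <<'E'
from h import *
pick(.690,-.157,94,.070,.22,.07,30)
z=sense()["tcp_pos"][2]
place(.509,-.008,94,.0025+.0046,.20,.062)
goto(np.array([.45,.12,.25]),T(94))
A,B=look("c")
for n,z in(("dish",.0305),("tube_block",.066),("slide_box",.034)):
  for C in(A,B):
    for d in silhouettes(n,C["n"])[:2]: print(C["n"],n,round(d["conf"],2),np.round(d["bbox"]),rect(C,d["pixels"],z))
for C,(u,v),k in((A,(377,217),"t"),(B,(370,285),"s")):
    cv2.imwrite(f"pics/cz{k}.png",cv2.resize(C["im"][v-50:v+50,u-60:u+60],(720,600),interpolation=cv2.INTER_CUBIC))
E
```

```text
desc guard False
w 0.03899367432368772 t 18.0167 [ 0.69045152 -0.15715264  0.07066644]
lift w 0.03895396512692316 [-0.10885979 -0.01799391 -1.15277344]
touch True [ 0.50933673 -0.00805186  0.00709248] exp z 0.0071
t 24.6667
top dish 0.48 [207. 279.  46.  25.] ((495.9, 230.5), (122.5, 53.4), -76.3)
top dish 0.46 [311. 280.  20.  16.] ((508.8, -7.6), (38.9, 36.2), 89.7)
side dish 0.69 [352. 271.  34.  33.] ((695.8, -137.9), (91.9, 62.2), -83.7)
side dish 0.56 [258. 259.  20.  19.] ((506.7, -20.8), (63.5, 40.7), 75.8)
top tube_block 0.71 [368. 204.  27.  21.] ((687.8, -154.9), (70.0, 49.2), -84.0)
side tube_block 0.86 [354. 269.  35.  35.] ((681.6, -167.0), (87.3, 57.0), -84.2)
side tube_block 0.21 [202. 188.  50.  39.] ((466.6, 157.3), (122.6, 82.2), -77.8)
top slide_box 0.97 [278. 145.  38.  42.] ((820.5, 59.8), (102.9, 65.6), -36.2)
top slide_box 0.9 [413. 172.  36.  39.] ((755.6, -292.4), (103.9, 65.1), -25.3)
side slide_box 0.92 [401. 322.  55.  38.] ((750.2, -304.2), (102.1, 84.2), -24.9)
side slide_box 0.86 [349. 278.  42.  46.] ((681.7, -164.9), (120.9, 73.4), -86.1)
```

View pics/cs.png

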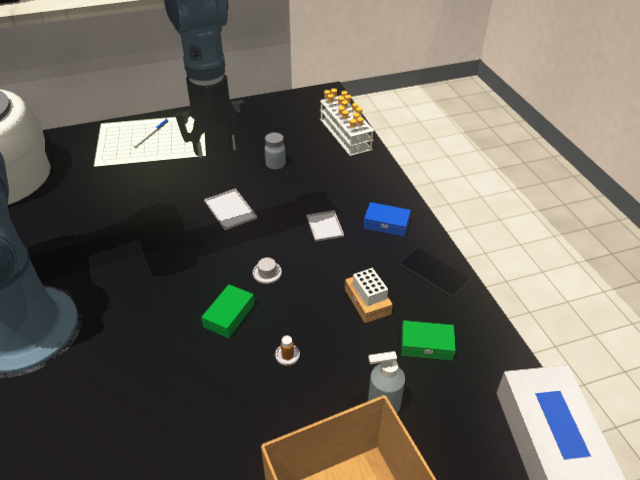

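View pics/czt.png

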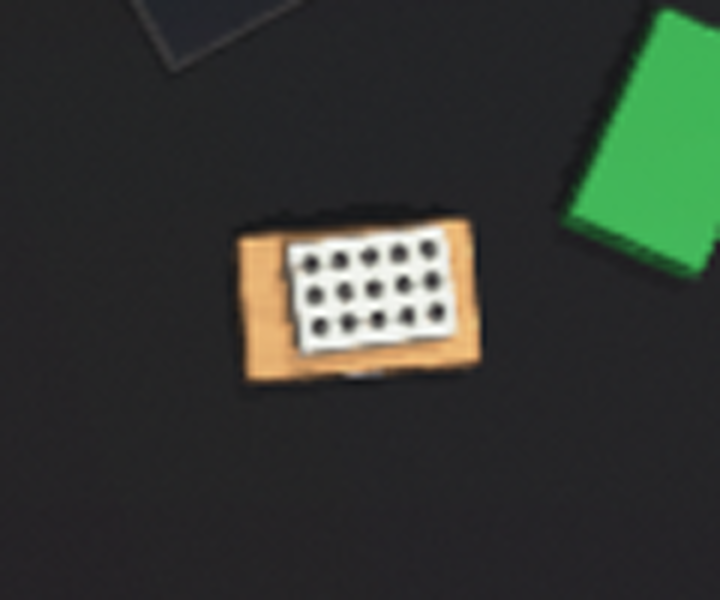

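View pics/czs.png

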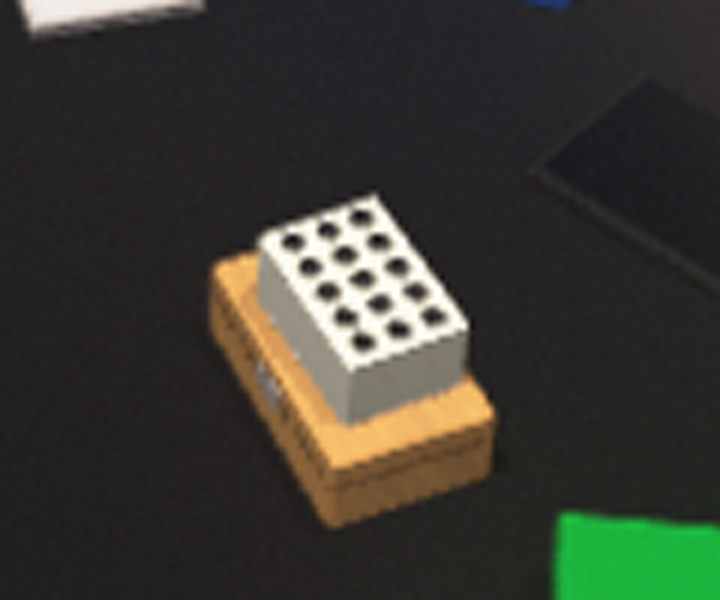

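```bash
python3 - <<'E'
from h import *
A=cam("top");B=cam("side")
a=back(A,np.array([374,289.])/6+[317,167]-.417,.066)[0];b=back(B,np.array([362,279.])/6+[310,235]-.417,.066)[0]
print(a,b); c=(a+b)/2
pick(c[0],c[1],96,.039,.20,.08,35)
place(.678,.0975,85.5,.0025+.0055,.20,.072)
goto(np.array([.42,.02,.25]),T(94))
A,B=look("d")
for n,z in(("tube_block",.0345),("block_tray",.006),("slide_box",.034),("box_tray",.006)):
  for C in(A,B):
    for d in silhouettes(n,C["n"])[:4]: print(C["n"],n,round(d["conf"],2),np.round(d["bbox"]),rect(C,d["pixels"],z))
for C,(u,v),k in((A,(377,217),"t"),(B,(370,285),"s")):
    cv2.imwrite(f"pics/dz{k}.png",cv2.resize(C["im"][v-50:v+50,u-60:u+60],(720,600),interpolation=cv2.INTER_CUBIC))
E
```

```text
[ 0.68960007 -0.15469229] [ 0.68859427 -0.15420843]
desc guard False
w 0.04545810642923766 t 29.6833 [ 0.68950592 -0.15457986  0.03954207]
lift w 0.04537676659625635 [ 0.39423872  0.40613192 -1.89061583]
touch True [0.67843886 0.09752003 0.00800598] exp z 0.008
t 36.475
top tube_block 0.82 [270. 212.  25.  20.] ((676.8, 94.7), (68.8, 48.1), 86.3)
side tube_block 0.73 [315. 204.  23.  31.] ((673.3, 81.7), (98.1, 51.7), 84.5)
side tube_block 0.69 [275. 346.  29.  18.] ((483.6, -256.3), (43.4, 40.3), -15.4)
top block_tray 0.62 [262. 209.  35.  28.] ((679.0, 98.8), (90.6, 71.1), 85.1)
top block_tray 0.23 [308. 275.  28.  24.] ((508.5, -7.9), (57.9, 55.4), -0.3)
side block_tray 0.73 [307. 211.  39.  32.] ((676.7, 95.8), (98.3, 73.6), 86.9)
top slide_box 0.97 [415. 168.  34.  44.] ((753.6, -292.0), (108.2, 67.9), -24.0)
top slide_box 0.91 [338. 304.  38.  44.] ((404.3, -98.4), (99.8, 60.1), 44.7)
top slide_box 0.83 [276. 144.  40.  43.] ((819.3, 60.1), (103.6, 65.1), -35.8)
top slide_box 0.59 [359. 204.  40.  24.] ((686.2, -152.5), (103.5, 66.8), -85.9)
side slide_box 0.97 [366. 204.  48.  31.] ((811.8, 44.4), (100.2, 95.8), -34.5)
side slide_box 0.77 [202. 290.  51.  46.] ((402.4, -111.6), (118.3, 78.8), 44.3)
side slide_box 0.68 [401. 325.  55.  34.] ((751.4, -304.0), (104.8, 86.7), -24.0)
side slide_box 0.66 [346. 271.  48.  53.] ((681.4, -164.2), (123.6, 75.9), -85.4)
top box_tray 0.87 [208. 278.  48.  40.] ((477.2, 230.1), (124.8, 85.9), -78.0)
side box_tray 0.74 [204. 189.  51.  37.] ((475.5, 225.8), (130.9, 87.2), -78.8)
```

View pics/ds.png

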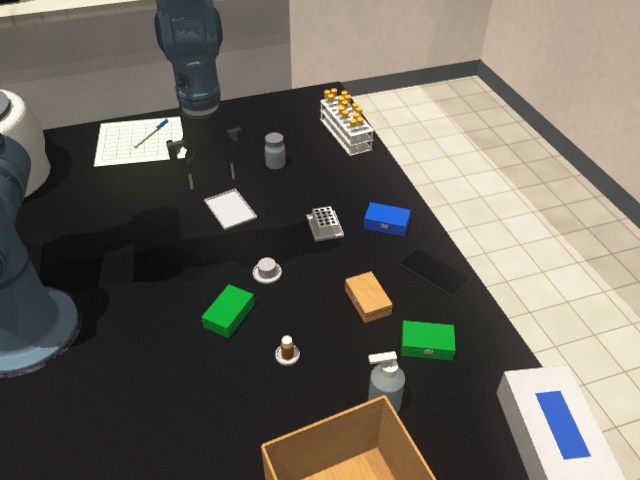

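View pics/dzt.png

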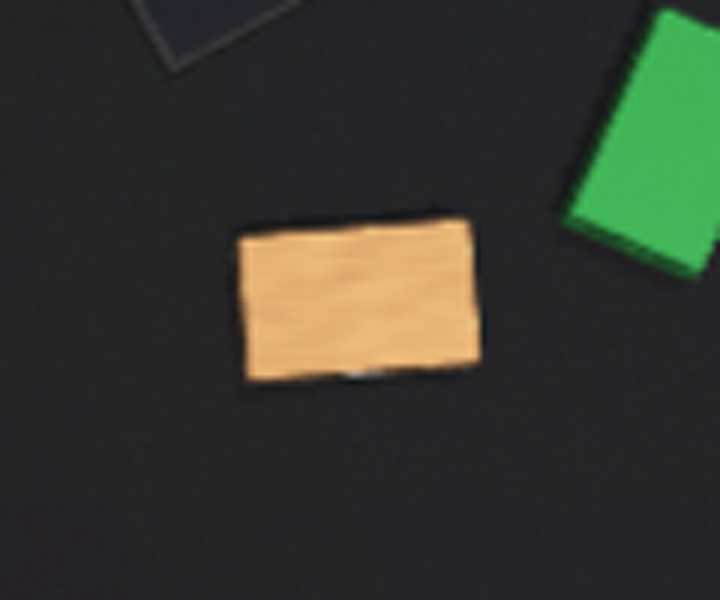

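View pics/dt.png

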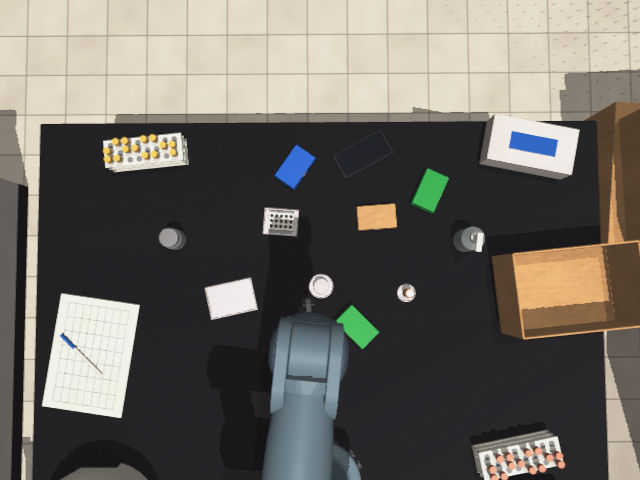

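The block sits in its rectangular tray at (281,221) in the top view, and the brown box is clear at (377,217). Next I'll move the box.

```bash
python3 - <<'E'
from h import *
pick(.6877,-.152,94.2,.005,.18,.085,60)
place(.4765,.229,102,.0025+.0055,.18,.083)
goto(np.array([.40,-.05,.28]),T(94))
A,B=look("e")
for n,z in(("vial",.0525),("dish",.0305),("tube_block",.0345),("slide_box",.0365),("box_tray",.006),("pump_bottle",.15),("jar",.085)):
  for C in(A,B):
    for d in silhouettes(n,C["n"])[:5]: print(C["n"],n,round(d["conf"],2),np.round(d["bbox"]),rect(C,d["pixels"],z))
E
```

```text
desc guard False
w 0.06078244012203324 t 41.8083 [ 0.68837149 -0.1522048   0.00583466]
lift w 0.06074112268178147 [ 0.52709245  0.52349966 -1.9998257 ]
touch True [0.47686815 0.22912378 0.00827866] exp z 0.008
t 49.025
top vial 0.46 [402. 289.  16.   8.] ((490.1, -226.7), (28.1, 20.3), 89.7)
side vial 0.69 [280. 339.  16.  21.] ((484.8, -250.6), (54.7, 22.4), 74.2)
top dish 0.71 [311. 279.  20.  18.] ((508.8, -6.3), (41.5, 36.2), 89.7)
side dish 0.85 [257. 258.  18.  20.] ((506.1, -19.4), (60.8, 38.9), 75.8)
side dish 0.57 [266. 130.  19.  41.] ((637.7, 396.0), (166.9, 53.2), 75.3)
top tube_block 0.7 [272. 215.  22.  14.] ((676.9, 96.0), (66.8, 47.9), 86.1)
side tube_block 0.71 [315. 206.  24.  31.] ((673.1, 80.6), (96.2, 51.9), 82.8)
top slide_box 0.92 [412. 169.  39.  45.] ((755.0, -290.4), (108.5, 66.5), -24.0)
top slide_box 0.68 [348. 307.  26.  27.] ((415.3, -107.9), (94.1, 30.9), 44.7)
top slide_box 0.67 [271. 213.  23.  18.] ((676.7, 95.7), (66.6, 48.0), 86.3)
top slide_box 0.64 [278. 146.  39.  42.] ((819.3, 59.2), (103.2, 65.4), -35.9)
top slide_box 0.56 [211. 283.  43.  32.
[... 213 characters left out ...]
e_box 0.6 [367. 204.  45.  34.] ((810.4, 41.4), (103.2, 95.2), -35.1)
side slide_box 0.59 [213. 187.  38.  42.] ((473.8, 209.2), (131.1, 72.1), -78.8)
side slide_box 0.19 [274. 345.  26.  22.] ((483.2, -257.9), (43.4, 39.9), -13.6)
top box_tray 0.56 [205. 279.  48.  38.] ((477.8, 229.7), (127.3, 87.9), -77.8)
side box_tray 0.82 [206. 198.  48.  32.] ((476.1, 223.9), (128.3, 88.5), -78.3)
top pump_bottle 0.85 [453. 228.  34.  25.] ((620.7, -360.1), (72.0, 57.6), 89.7)
side pump_bottle 0.81 [366. 350.  41.  63.] ((600.4, -429.7), (110.7, 56.6), 67.0)
top jar 0.85 [159. 227.  29.  24.] ((630.6, 367.0), (63.3, 53.0), 89.7)
side jar 0.83 [267. 133.  19.  37.] ((619.7, 320.8), (157.1, 49.9), 75.3)
```

View pics/es.png

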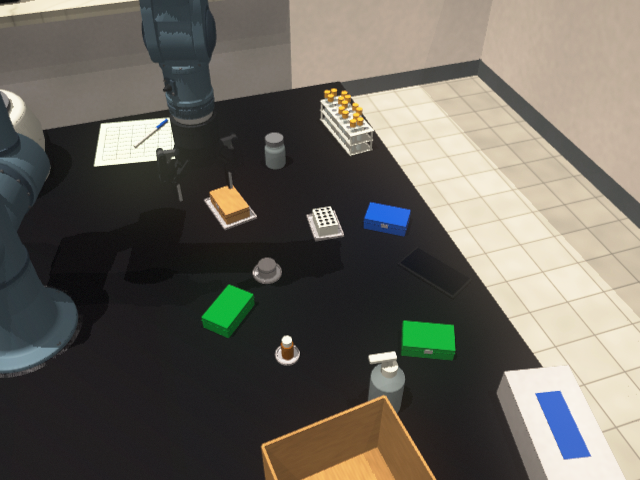

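View pics/et.png

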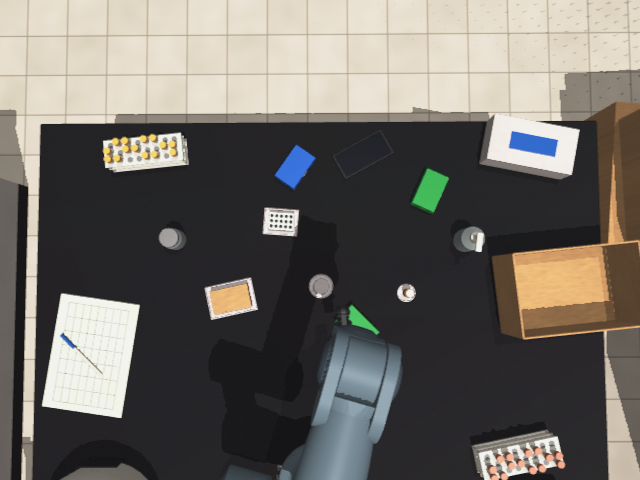

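The brown box sits in the large tray at (231,298) in the top view. The block, dish and vial are flat in theirs, and the bottle and jar haven't moved. I'm handing in.

```bash
python3 -c "
from plant import *
print(sense()['time'],close_job())"
```

```text
the job is handed in; nothing more can be done
50.9917 None
```

I took the stack apart from the top down and set the vial, dish, tube block and slide box upright in their own trays. I handed the job in at 51 s of the 109 s allowed; it reported no verdict.

- **Setting down:** each thing touched the tray floor within 0.3 mm of the expected height before I released it.
- **Position:** the last pictures put the block and the box within about 4 mm of their tray centres, against a 14 mm limit. The dish measured within about 2 mm in the top view. The last check of the vial was by eye (centred and upright in its tray), because the top-view network found only part of it.
- **Bystanders:** in the top view the pump bottle and jar measured the same as at the start. The gripper was clear of everything.
- **Disagreements:** the networks now and then gave wrong labels, such as "slide_box" on the block and the look-alike boxes, or "dish" on the jar. I ruled these out by eye in the pictures. The two cameras agreed to about 2 mm where I measured the tops in both. No check failed.

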